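# Hitch the recipe holder onto its ball mount

### The arm

A 7-joint arm with a two-finger parallel gripper is mounted at the origin on the work surface. World frame = base frame: x ahead of the robot, y to its left, z up, the work surface at z = 0. Lengths are in m, angles in rad, forces in N, time in s.
With the tool pointing down it reaches from about 0.4 to 0.85 m from the base axis. Payload 4.5 kg.
Tool frame: the origin (TCP) lies where the fingers leave the gripper's body, on its centre line; the fingertips stand 64 mm ahead of it and the grasp point (between the pads) lies 45 mm ahead of it; z points along the fingers, y is the line along which they close (so a half turn about z gives the same grasp; the last joint's range is limited). The gripper opens to 88 mm and grips with 3 to 60 N. Pads are 18 mm wide; open, the fingers measure 123 mm over their backs; the gripper's body (75 mm by 187 mm) begins 45 mm behind the grasp point.
Start: joints at [1.286, 0.689, -0.195, 1.565, 0.157, 0.902, -0.215], TCP at [0.196, -0.594, 0.303] pointing down, gripper open.
Joint ranges: [-3.01, 3.01], [-0.46, 2.08], [-1.47, 1.51], [0.13, 2.56], [-1, 4.14], [0.04, 2.09], [-2.66, 2.66]. Speed limits (rad/s): [2.57, 2.57, 3.14, 3.14, 3.14, 3.14, 3.14].

### API

Orientations are given as a unit quaternion [x, y, z, w].
In Python, from plant import r gives the robot as it stands.
- The arm moves only by the tool play_rows, never from a script. Its arguments are lists of equal length, an entry for each row: "translation": the shift along the tool's x, y, z in m, a list of three; "delta_rot": the turn, a rotation vector about the tool's x, y, z in degrees, a list of three; "grip": the opening, from -1 (shut) to 1 (fully open). In form: {"translation": [[x, y, z], ...], "delta_rot": [[rx, ry, rz], ...], "grip": [grip, ...]}. A call has 1 to 20 rows; each row shifts and turns the commanded pose from where the row before left it, along the tool's axes as they then stand; what a row does not reach is not made up. A row lasts 1/8 s, in which the tool goes at most 62.5 mm and 10.7 degrees, less where a joint would pass 70% of its speed; a pose out of reach is approached as far as the arm can. A call with a gripper value outside its range is refused whole. The fingers move at their own pace and stop on an object; "squeeze" is the grip in N (left out, the last holds). Time passes only in rows, so rows that do not move let the fingers close. It gives the time, the measured TCP pose, the force, the opening and the grip force at its end, in the units of the state.
- r.get_state(): the state, without advancing time (a new reading comes with each control period).
- r.snapshot(name): name is "side" or "top" or "wrist"; returns the picture (420x560x3 uint8, blue, green, red); there is no depth.
- r.get_calibration(name): a dict with "intrinsics" (3x3 intrinsics, pixels), "eye" and "rotation" of the camera in the world. Camera axes: x right, y up, looking along -z (the intrinsics and any distortion apply to the point x, -y, -z); pixel columns grow to the right and rows downward; lengths in m; the calibration is good to about 2 mm. A picture is of the moment at which its call begins: read the wrist's pose just before it. get_calibration takes no time and is no camera call; for the wrist camera it gives the pose at the moment of the call.
- r.finish_job(): hands the job in; it is judged then, once.
Trained networks look in the newest picture that a camera, given by its name, has taken for a name from the list of things; names that differ only in an ending like _2 or _b are one class to them, and where a whole thing is asked for, a point or a joint stands for the part that bears it (a point fixed in the world has none). Each returns a list of dicts, best first, with "confidence" (0 to 1); they miss things now and then, are a little off and sometimes report something else, mostly with a low value. They report only what shows in the picture. A call takes as long as a camera call.
- r.look_for(camera, target): "point" ([x, y, z] in m, in world coordinates, good to about 4 mm: the middle of the surface that is visible of it).
- r.silhouettes(camera, target): "pixels" (420x560 bool, what is visible of it).
The state is a dict: "clock": time; "q": joint angles; "qd": joint speeds; "joint_torque": joint torques, N m; "tool_pos": TCP position; "eef_rot": TCP orientation; "contact_force": force on the tool from outside, world axes, zero at the start; "moment": the same for the moment, N m; "opening": opening from 0.0 (shut) to 1.0 (fully open); "finger_force": force on a finger pad.
Only numpy, scipy, OpenCV 4.12 (cv2) and the standard library are available. Lean on these libraries where they do the work, as an engineer would, in place of code of your own. Each camera call takes 0.05 s, during which the arm holds its last target. There are 200 camera calls.

### The job

Pick up the recipe holder by its square socket, lower the socket over the steel ball of the counter mount with the holder's bar lying between the two prongs of the cradle, and push it gently down until it clicks fully home on the ball. Then press its raised latch lever all the way down flat, and leave it hitched. Never push down with more than about 20 N, keep the lever up until the socket is home, and leave the other kitchen things where they are.

Things in the scene. Friction and masses are not known exactly. Their poses are not given: they have to be found in the camera images.
- mount: Steel ball mount screwed to the counter (fixed). Origin: underside of its base plate, exactly below the ball; z up; +x runs along the plate from the ball to the cradle. Base plate 190 x 100 x 8 mm, x = -40 to +150 mm. On it stands a head: a low bar carrying the upright 14 mm stem with the ball (32 mm in diameter) and the cradle. See hitch.
- hitch (a point): Point on the mount's upright axis, 80 mm above the counter. The head was clamped by hand: the ball's centre lies anywhere from 66 to 94 mm above the counter (so 14 mm either side of this point), straight above the mount's origin; that height is not measured, find it by feel. It does not move.
- cradle (a point): Point 110 mm along the mount's +x, 81 mm above the counter, nominal middle of the top of the cradle's crossbar; the true height follows the ball's (1 mm above the ball's centre). The cradle is a dark steel fork 14 mm thick with two prongs 36 mm apart (inside), rising 14 mm above the ball's centre.
- boom: Loose recipe holder, about 0.4 to 0.55 kg, standing upright on socket and block. Origin: centre of the socket's underside; +x from the socket along the bar to the block; z up. Bar: two aluminium rails, 24 mm wide over all, z = 30 to 40 mm, x = 22 to 140 mm. Centre of mass about 40 mm along +x. Home, it is level, origin 38 to 66 mm above the counter.
- socket (a point): Point of the holder that meets the ball's centre when home: on the socket's axis, 28 mm above its underside. The socket is an aluminium box 46 x 46 mm, 52 mm tall, open below, bore 35 x 36 mm, 44 mm deep to a flat roof. Its outer faces at y = +-23 mm are flat and free: grip them. Axes as the holder's.
- socket_top (a point): Centre of the socket's flat top, 52 mm above its underside. Spring balls inside the socket's walls must snap past the mount's ball: they meet it about 12 mm before home, and need some 6 to 12 N of downward push besides its weight (varies); the holder's own weight is not enough. Then the roof lands on the ball. The top may also be pushed from above with shut fingers.
- block (a point): Underside of the wooden card block at the bar's end, 150 mm along +x: 24 x 90 mm, 46 mm tall, with a leaning aluminium back plate up to 82 mm.
- latch (a joint): Angle of the latch lever on the holder, rad: 0 = fully down, flat along the bar; 0.5 to 0.75 at the start (raised); stop at 0.8. A stiff hinge: stays where left; about 5 N on the pad moves it. As it goes down its hooked toe swings under the ball; if the socket is not home, the toe strikes the ball and the lever jams.
- latch_pad (a point): Point on the lever's top face, 46 mm from the hinge along the lever and 4 mm above its line. The lever is a dark steel plate 24 mm wide, 5 mm thick, ending 61 mm from the hinge, which lies at x = 34, z = 42 mm of the holder, along its y. Flat, the pad is at x = 80, z = 46 mm of the holder.
- jar: Bystander: small glass jar, 40 mm across, 52 mm tall; origin under its centre.
- bowl: Bystander: glass bowl, 170 mm across, 75 mm tall; origin under its centre.
- mug: Bystander: white mug, 80 mm across, 90 mm tall; origin under its centre.
- spoon: Bystander: wooden spoon, 240 mm long, lying along its x axis.
- avocado: Bystander: dark avocado standing on its end, 72 mm across, 88 mm tall.
- knife: Bystander: chef's knife lying on the chopping board, 300 mm long along its x axis.
- soap: Bystander: amber bottle, 60 mm across, 150 mm tall; origin under its centre.

How it is judged:
By the outcome, as a careful person would: the job done as asked, in the order asked, and still so for the second after the job is handed in, with the robot touching nothing.
It also fails if it takes over 72 s, if anything falls off the work surface, if the arm or the gripper's body presses on something with over 40 N, if the wrist force passes 120 N, or if a joint passes its speed limit or range.

## Working session

There is one attempt and no reset: what is moved stays moved. The work goes in short steps, Python scripts to look and compute and a tool call to move; the robot and the scene stay as the last step left them, time stands still between calls to the robot, and variables do not carry over. Pictures are saved under pics/ and viewed, at most 10 in all, crops included, and the job is handed in when it is done.

Besides the shell and the picture viewer there is one more tool, called after "Emit:" as name(argument=value, ...) on one line, values as JSON. play_rows: Moves the arm, as the interface text tells. Its arguments: {"type":"object","properties":{"translation":{"type":"array","items":{"type":"array","items":{"type":"number"}}},"delta_rot":{"type":"array","items":{"type":"array","items":{"type":"number"}}},"grip":{"type":"array","items":{"type":"number"}},"squeeze":{"type":"number"}},"required":["translation","delta_rot","grip"]}

```bash
ls; mkdir -p pics
cat > h.py <<'E'
import numpy as np, cv2
from scipy.spatial.transform import Rotation as R
from plant import r
def P(cam): 
    c=r.get_calibration(cam); return np.array(c["intrinsics"]),np.array(c["eye"]),np.array(c["rotation"]),c
def proj(cam,X,c=None):
    K,e,Rm,_=c or P(cam); p=(np.atleast_2d(X)-e)@Rm; p=p*[1,-1,-1]; u=p@K.T; return u[:,:2]/u[:,2:]
def ray(cam,uv,c=None):
    K,e,Rm,_=c or P(cam); d=np.linalg.solve(K,np.array([uv[0],uv[1],1.]))*[1,-1,-1]; d=Rm@d; return e,d/np.linalg.norm(d)
def tri(rays):
    A=sum(np.eye(3)-np.outer(d,d) for e,d in rays); b=sum((np.eye(3)-np.outer(d,d))@e for e,d in rays); return np.linalg.solve(A,b)
def onz(cam,uv,z,c=None):
    e,d=ray(cam,uv,c); return e+d*(z-e[2])/d[2]
E
python3 - <<'E'
from h import *
np.set_printoptions(precision=4,suppress=True)
s=r.get_state(); print(s["clock"],s["tool_pos"],s["eef_rot"],s["opening"])
ims=[]
for c in ["top","side"]:
    im=r.snapshot(c); cv2.imwrite(f"pics/{c}0.png",im)
    print(c,P(c)[3])
    for t in ["mount","boom","socket_top","block","latch_pad","jar","bowl","hitch","cradle","socket","latch"]:
        try: print(t,[(np.round(d["point"],3),round(d["confidence"],2)) for d in r.look_for(c,t)][:3])
        except Exception as ex: print(t,ex)
E
```

```text
pics
0.0 [ 0.1957 -0.593   0.3019] [ 0.9873  0.1588 -0.0002 -0.0009] 0.9989481940911361
top {'intrinsics': array([[389.2765,   0.    , 275.4288],
       [  0.    , 389.2765, 206.5524],
       [  0.    ,   0.    ,   1.    ]]), 'eye': array([0.2748, 0.0126, 1.4589]), 'rotation': array([-0.0695,  0.0736,  0.7315, -0.6743])}
mount [(array([0.631, 0.191, 0.053]), 0.16)]
boom [(array([0.632, 0.192, 0.051]), 0.93)]
socket_top [(array([0.626, 0.194, 0.053]), 0.74)]
block [(array([0.626, 0.193, 0.051]), 0.79)]
latch_pad []
jar [(array([ 0.444, -0.009,  0.054]), 0.47)]
bowl [(array([0.817, 0.011, 0.029]), 0.83), (array([ 0.638, -0.411,  0.056]), 0.22)]
hitch []
cradle [(array([ 0.554, -0.19 ,  0.008]), 0.86), (array([ 0.357, -0.52 ,  0.031]), 0.62)]
socket [(array([0.634, 0.191, 0.055]), 0.63)]
latch [(array([0.587, 0.193, 0.065]), 0.55)]
side {'intrinsics': array([[401.5786,   0.    , 279.918 ],
       [  0.    , 401.5786, 205.3528],
       [  0.    ,   0.    ,   1.    ]]), 'eye': array([ 0.5295, -0.8765,  0.7715]), 'rotation': array([ 0.4362, -0.0131, -0.0068,  0.8997])}
mount [(array([ 0.557, -0.204,  0.011]), 0.62)]
boom [(array([0.595, 0.184, 0.043]), 0.79), (array([ 0.442, -0.027,  0.04 ]), 0.53)]
socket_top [(array([0.598, 0.182, 0.037]), 0.92)]
block [(array([0.594, 0.184, 0.041]), 0.74)]
latch_pad [(array([0.582, 0.189, 0.06 ]), 0.64), (array([0.597, 0.182, 0.039]), 0.62)]
jar [(array([ 0.442, -0.026,  0.04 ]), 0.76), (array([0.597, 0.183, 0.038]), 0.37)]
bowl [(array([0.813, 0.046, 0.044]), 0.95)]
hitch [(array([ 0.556, -0.206,  0.006]), 0.68)]
cradle [(array([ 0.554, -0.21 ,  0.008]), 0.87)]
socket [(array([0.598, 0.181, 0.04 ]), 0.74)]
latch []
```

```bash
sed -i 's/np.array(c\["rotation"\]),c/R.from_quat(c["rotation"]).as_matrix(),c/' h.py
python3 - <<'E'
from h import *
for c in ["top","side"]:
    im=cv2.imread(f"pics/{c}0.png"); cv2.imwrite(f"pics/{c}0b.png",cv2.resize(im,(800,600),interpolation=cv2.INTER_CUBIC))
    print(c,proj(c,[[.63,.19,.05],[.555,-.2,.01],[.444,-.02,.04]]))
E
```

```text
top [[221.15088272 193.40891411]
 [326.20756288 206.88251752]
 [281.53787305 238.78441901]]
side [[299.39900865 175.96806085]
 [278.29823327 276.96214194]
 [237.44379912 221.0606652 ]]
```

View pics/top0b.png

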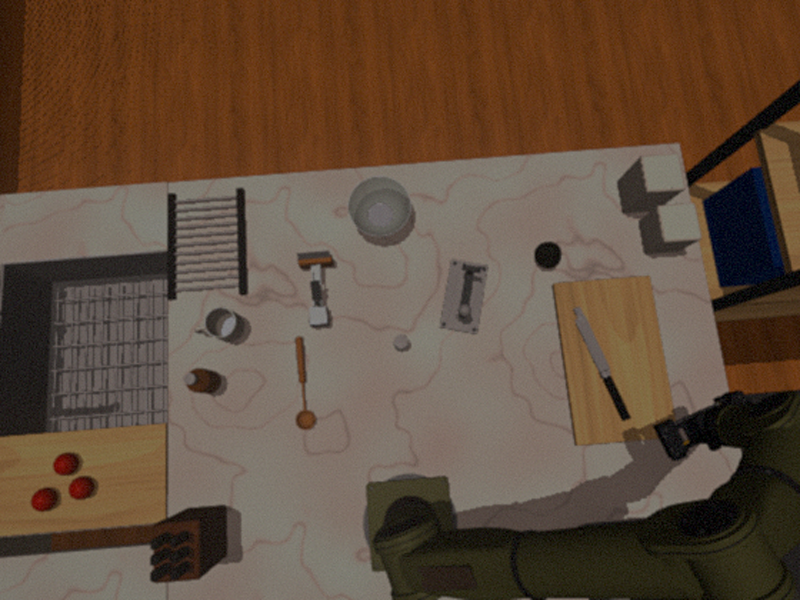

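View pics/side0b.png

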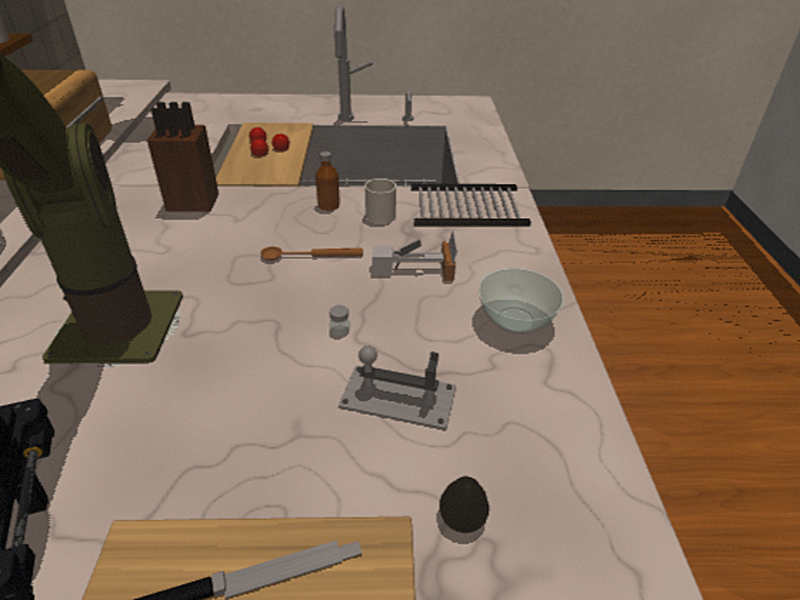

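The top view shows the holder (socket at about (222,222) px, block at (220,182)) and the mount (ball at (325,218), cradle at (332,188)). The side view shows the ball at (257,248), cradle prongs at (303,257) and the holder socket at (267,182). Next I triangulate these.

Run:
```python
from h import *
np.set_printoptions(precision=4,suppress=True)
k=0.7
pts={"ball":((464,311),(367,354)),"cradle":((472,269),(433,362)),"soctop":((318,316),(382,251)),"blocktop":((315,258),(449,247))}
for n,(a,b) in pts.items():
    ra=ray("top",np.array(a)*k); rb=ray("side",np.array(b)*k); X=tri([ra,rb]); print(n,X,proj("top",X)[0]/k-a,proj("side",X)[0]/k-b)
s=r.get_state();K,e,Rm,_=P("wrist");print(s["tool_pos"]);print("wrist",e,Rm,K)
Rt=R.from_quat(s["eef_rot"]).as_matrix();print(Rt);print("cam in tool",Rt.T@(e-s["tool_pos"]),Rt.T@Rm)
for t in ["boom","mount"]:
  for c in ["top","side"]:
    for d in r.silhouettes(c,t)[:2]:
        m=d["pixels"];ys,xs=np.nonzero(m);print(t,c,d["confidence"],m.sum(),xs.min(),xs.max(),ys.min(),ys.max())
```

```text
ball [ 0.5016 -0.1788  0.0905] [-0.1008 -0.3786] [-0.5659  0.1289]
cradle [ 0.608  -0.2089  0.1001] [-0.2605 -1.4552] [-2.2072  0.5249]
soctop [0.5262 0.1904 0.0502] [-0.1097 -0.5176] [-0.5911  0.1387]
blocktop [0.6763 0.1882 0.0629] [-0.0279 -0.1908] [-0.2173  0.0593]
[ 0.1959 -0.5935  0.3028]
wrist [ 0.2708 -0.5673  0.384 ] [[ 0.3136  0.9037  0.2914]
 [-0.9495  0.2988  0.0954]
 [-0.0008 -0.3066  0.9518]] [[344.0343   0.     278.8457]
 [  0.     344.0343 201.495 ]
 [  0.       0.       1.    ]]
[[ 0.9496  0.3135  0.0001]
 [ 0.3135 -0.9496 -0.0001]
 [ 0.      0.0001 -1.    ]]
cam in tool [ 0.0793 -0.0014 -0.0813] [[ 0.0002  0.9518  0.3067]
 [ 1.     -0.0005  0.0008]
 [ 0.0009  0.3067 -0.9518]]
boom top 0.84 711 209 234 175 228
boom side 0.96 910 260 319 163 196
boom side 0.53 2755 237 319 242 300
mount top 0.65 1216 309 339 182 232
mount side 0.78 2582 238 317 243 300
```

Emit:
play_rows(translation=[[0, 0, 0], [0, 0, 0], [0, 0, 0], [0, 0, 0], [0.015, -0.04, 0], [0.015, -0.04, 0], [0.015, -0.04, 0], [0.015, -0.04, 0], [0.015, -0.04, 0], [0.015, -0.04, 0], [0.015, -0.04, 0], [0.015, -0.04, 0], [0.015, -0.04, 0], [0.015, -0.04, 0], [0.015, -0.04, 0], [0.013, -0.04, 0], [0, 0, 0], [0, 0, 0]], delta_rot=[[0, 0, 8.5], [0, 0, 8.5], [0, 0, 8.5], [0, 0, 8.5], [0, 0, 0], [0, 0, 0], [0, 0, 0], [0, 0, 0], [0, 0, 0], [0, 0, 0], [0, 0, 0], [0, 0, 0], [0, 0, 0], [0, 0, 0], [0, 0, 0], [0, 0, 0], [0, 0, 0], [0, 0, 0]], grip=[1, 1, 1, 1, 1, 1, 1, 1, 1, 1, 1, 1, 1, 1, 1, 1, 1, 1])

```text
clock: 3.65
tool_pos: [0.497, -0.1804, 0.3027]
eef_rot: [0.991, -0.137, -0.0, 0.0]
contact_force: [0.7, -0.2, -1.5]
opening: 0.999
finger_force: 0.0
```

Run:
```python
from h import *
s=r.get_state(); print(s["q"],s["tool_pos"])
c=P("wrist"); im=r.snapshot("wrist"); cv2.imwrite("pics/w_mount.png",im)
np.savez("pics/w_mount.npz",K=c[0],e=c[1],R=c[2])
for z in (0.008,0.09): print(z,onz("wrist",(280,210),z))
cv2.imwrite("pics/w_mount_b.png",cv2.resize(im,(800,600),interpolation=cv2.INTER_CUBIC))
print(proj("wrist",[[.5016,-.1788,.09],[.608,-.209,.1]])/.7)
```

```text
[ 0.23579208  0.56125023  0.03941554  1.86282264 -0.03057162  0.71836084
 -1.55352747] [ 0.4969914  -0.18035653  0.30272725]
0.008 [ 0.44533715 -0.16687748  0.008     ]
0.09 [ 0.47308248 -0.1744281   0.09      ]
[[394.2492487  256.11833282]
 [393.63476295  57.02373679]]
```

View pics/w_mount_b.png

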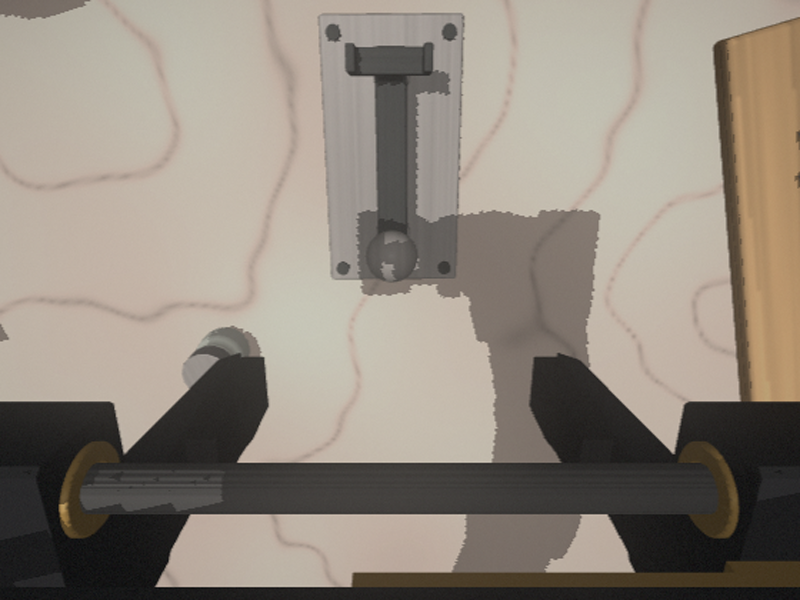

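The wrist picture shows the mount from above: the plate corners are at (319,14), (464,14), (457,279) and (332,279), the ball is centred at (392,257), and the prong tips are near (350,44) and (429,44), in 800-px scale. I fit the pose from these.

Run:
```python
from h import *
from scipy.optimize import least_squares as ls
np.set_printoptions(precision=4,suppress=True)
z=np.load("pics/w_mount.npz"); c=(z["K"],z["e"],z["R"],None)
k=.7
cor=np.array([(319,14),(464,14),(457,279),(332,279)])*k
M=np.array([(.15,.05,.008),(.15,-.05,.008),(-.04,-.05,.008),(-.04,.05,.008)])
def W(p,X): a=p[2];return np.c_[p[0]+np.cos(a)*X[:,0]-np.sin(a)*X[:,1],p[1]+np.sin(a)*X[:,0]+np.cos(a)*X[:,1],X[:,2]]
f=lambda p:(proj("",W(p,M),c)-cor).ravel()
o=ls(f,[.5,-.18,-.27]);print("plate only",o.x[:2],np.degrees(o.x[2]),o.fun)
# with ball in wrist/top/side & prong tips; unknown height h
def g(p):
    h=p[3]; B=W(p,np.array([[0,0,h]])); T=W(p,np.array([[.103,.024,h+.014],[.103,-.024,h+.014]]))
    return np.r_[f(p),(proj("",B,c)-np.array([392,257])*k).ravel(),.7*(proj("top",B)-np.array([464,311])*k).ravel(),.7*(proj("side",B)-np.array([367,354])*k).ravel()]
o=ls(g,[.5,-.18,-.27,.08]);print("all",o.x,np.degrees(o.x[2]),o.fun)
print("prongs",proj("",W(o.x,np.array([[.117,.018,o.x[3]+.014],[.117,-.018,o.x[3]+.014],[.11,0,o.x[3]+.001]])),c)/k)
s=r.get_state();p=s["tool_pos"];print(p)
```

```text
plate only [ 0.5018 -0.177 ] -15.378806946686366 [-0.4784 -0.1515  0.8002 -0.8914 -0.1846  0.489  -0.1939  1.0224]
all [ 0.5018 -0.1769 -0.2688  0.0898] -15.399797760567827 [-0.5113 -0.1562  0.7663 -0.8538 -0.2742  0.5166 -0.2828  1.0193  0.2923
 -0.1054 -0.4407 -0.1559 -0.2248 -0.1789]
prongs [[355.0306  43.7064]
 [424.7719  43.2413]
 [390.4333  61.5885]]
[ 0.4967 -0.181   0.3028]
```

Emit:
play_rows(translation=[[0, 0, 0], [0, 0, 0], [0.004, -0.037, 0], [0.004, -0.037, 0], [0.004, -0.037, 0], [0.003, -0.037, 0], [0.003, -0.037, 0], [0.003, -0.037, 0], [0.003, -0.037, 0.01], [0.002, -0.037, 0.01], [0.002, -0.037, 0.01], [0.002, -0.037, 0.01], [0, 0, 0], [0, 0, 0]], delta_rot=[[0, 0, -8], [0, 0, -7.7], [0, 0, 0], [0, 0, 0], [0, 0, 0], [0, 0, 0], [0, 0, 0], [0, 0, 0], [0, 0, 0], [0, 0, 0], [0, 0, 0], [0, 0, 0], [0, 0, 0], [0, 0, 0]], grip=[1, 1, 1, 1, 1, 1, 1, 1, 1, 1, 1, 1, 1, 1])

```text
clock: 5.45
tool_pos: [0.528, 0.188, 0.2628]
eef_rot: [1.0, -0.002, 0.0, 0.001]
contact_force: [0.8, 0.0, 1.2]
opening: 1.001
finger_force: 0.0
```

Run:
```python
from h import *
s=r.get_state(); print(s["q"],s["tool_pos"],s["clock"])
c=P("wrist"); im=r.snapshot("wrist"); cv2.imwrite("pics/w_boom.png",im)
np.savez("pics/w_boom.npz",K=c[0],e=c[1],R=c[2])
cv2.imwrite("pics/w_boom_b.png",cv2.resize(im,(800,600),interpolation=cv2.INTER_CUBIC))
print(proj("wrist",[[.5262,.1904,.052],[.676,.188,.063]])/.7)
```

```text
[-0.43102735  0.6547348   0.00996902  1.81156603 -0.00713764  0.67591575
 -1.99158431] [0.52799224 0.18798488 0.26278618] 5.45
[[395.73314039 267.11738276]
 [398.80666019 -15.17017853]]
```

View pics/w_boom_b.png

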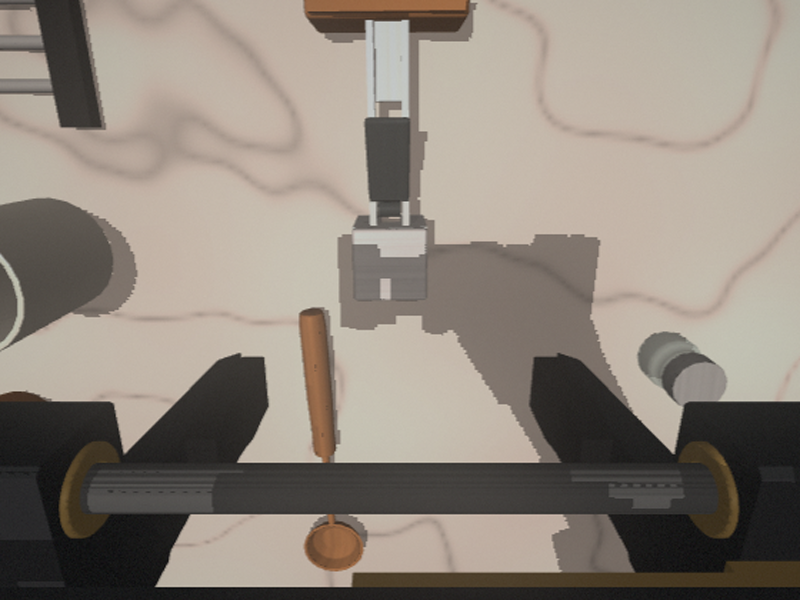

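The wrist picture shows the holder: socket top corners are at (353,230), (426,230), (426,299) and (353,299), the bar is centred at about (387.5,20) to (390.5,222), and the raised lever is dark at (388,160). The spoon's handle end is close by at (313,312).

Run:
```python
from h import *
from scipy.optimize import least_squares as ls
np.set_printoptions(precision=4,suppress=True)
z=np.load("pics/w_boom.npz"); c=(z["K"],z["e"],z["R"],None)
k=.7;t=.023
cor=np.array([(353,230),(426,230),(426,299),(353,299)])*k
M=np.array([(t,t,0),(t,-t,0),(-t,-t,0),(-t,t,0)])
def W(p,X): a=p[2];return np.c_[p[0]+np.cos(a)*X[:,0]-np.sin(a)*X[:,1],p[1]+np.sin(a)*X[:,0]+np.cos(a)*X[:,1],X[:,2]+p[3]]
f=lambda p:(proj("",W(p,M),c)-cor).ravel()
def g(p):
    b=proj("",W(p,np.array([[.04,0,-.012],[.14,0,-.012]])),c); b2=np.array([(390.5,222),(387.5,22)])*k
    # lateral error of the bar centre line
    e=[np.interp(y,b[::-1,1],b[::-1,0])-x for x,y in b2]
    return np.r_[f(p),e]
for o in (ls(f,[.526,.19,0,.052]),ls(g,[.526,.19,0,.052])):
    print(o.x,np.degrees(o.x[2]),o.fun)
p=o.x
S=tri([ray("",np.array((389.5,264.5))*k,c),ray("top",np.array((318,316))*k),ray("side",np.array((382,251))*k)]);print("tri soctop",S)
for zz in (0,.01,.02): print("spoon end",onz("",np.array((313,309))*k,zz,c),onz("",np.array((301,312))*k,zz,c),onz("",np.array((326,312))*k,zz,c))
for cam in ["side","top"]: r.snapshot(cam)
```

```text
[ 0.5244  0.1947 -0.006   0.0415] -0.34442934298116024 [-0.3562 -0.3258  0.2303 -0.1813 -0.78    0.3286  0.9115  0.2019]
[ 0.5244  0.1946 -0.0004  0.0415] -0.022659193685246385 [-0.4048 -0.1837  0.1831 -0.326  -0.5479  0.1989  1.1425  0.3343 -0.7452
  0.353 ]
tri soctop [0.5265 0.1927 0.0482]
spoon end [0.4795 0.2528 0.    ] [0.4772 0.2619 0.    ] [0.4771 0.2432 0.    ]
spoon end [0.4832 0.251  0.01  ] [0.4809 0.2598 0.01  ] [0.4809 0.2417 0.01  ]
spoon end [0.4869 0.2491 0.02  ] [0.4847 0.2577 0.02  ] [0.4846 0.2401 0.02  ]
```

Emit:
play_rows(translation=[[0.004, -0.0025, 0.03], [0.003, -0.002, 0.03], [0, 0, 0.03], [0, 0, 0.03], [0, 0, 0.03], [0, 0, 0.02], [0, 0, 0.014], [0, 0, 0], [0, 0, 0], [0, 0, 0], [0, 0, 0], [0, 0, 0], [0, 0, 0], [0, 0, 0]], delta_rot=[[0, 0, 0], [0, 0, 0], [0, 0, 0], [0, 0, 0], [0, 0, 0], [0, 0, 0], [0, 0, 0], [0, 0, 0], [0, 0, 0], [0, 0, 0], [0, 0, 0], [0, 0, 0], [0, 0, 0], [0, 0, 0]], grip=[1, 1, 1, 1, 1, 1, 1, 1, -1, -1, -1, -1, -1, -1], squeeze=50)

```text
clock: 7.35
tool_pos: [0.5347, 0.1941, 0.0789]
eef_rot: [1.0, -0.0, -0.0, 0.0]
contact_force: [-0.2, -1.5, 3.0]
opening: 0.516
finger_force: 50.0
```

Emit:
play_rows(translation=[[0, 0, -0.005], [0, 0, -0.015], [0, 0, -0.025], [0, 0, -0.03], [0, 0, -0.03], [0, 0, -0.025], [0, 0, -0.015], [0, 0, 0], [0, 0, 0], [0.008, 0.0366, 0], [0.008, 0.0366, 0], [0.008, 0.0366, 0], [0.008, 0.0366, 0], [0.008, 0.0366, 0], [0.007, 0.0366, 0], [0.007, 0.0366, 0], [0.007, 0.0366, 0], [0.007, 0.0366, 0], [0.007, 0.0366, 0]], delta_rot=[[0, 0, 0], [0, 0, 0], [0, 0, 0], [0, 0, 0], [0, 0, 0], [0, 0, 0], [0, 0, 0], [0, 0, 7.7], [0, 0, 7.7], [0, 0, 0], [0, 0, 0], [0, 0, 0], [0, 0, 0], [0, 0, 0], [0, 0, 0], [0, 0, 0], [0, 0, 0], [0, 0, 0], [0, 0, 0]], grip=[-1, -1, -1, -1, -1, -1, -1, -1, -1, -1, -1, -1, -1, -1, -1, -1, -1, -1, -1])

```text
clock: 9.72
tool_pos: [0.5089, -0.179, 0.2236]
eef_rot: [0.991, -0.134, -0.001, -0.0]
contact_force: [0.8, 0.3, -5.0]
opening: 0.521
finger_force: 50.0
```

Run:
```python
from h import *
np.set_printoptions(precision=4,suppress=True)
s=r.get_state(); print(s["q"],s["tool_pos"],s["eef_rot"],s["contact_force"],s["moment"],s["clock"])
im={}
for c in ("wrist","side","top"): im[c]=r.snapshot(c); cv2.imwrite(f"pics/{c}_car.png",im[c])
c=P("wrist");np.savez("pics/w_car.npz",K=c[0],e=c[1],R=c[2])
w=cv2.resize(im["wrist"][:,100:460],(400,467)); 
sd=cv2.resize(im["side"][160:340,180:380],(400,360),interpolation=cv2.INTER_CUBIC)
o=np.zeros((467,800,3),np.uint8);o[:,:400]=w;o[:360,400:]=sd;cv2.imwrite("pics/car.png",o)
```

```text
[ 0.2653  0.6915 -0.0206  1.9054  0.0251  0.546  -1.6119] [ 0.5089 -0.179   0.2236] [ 0.991  -0.1341 -0.0005 -0.0001] [ 0.7558  0.2868 -4.9959] [ 0.055   0.0692 -0.0164] 9.725
```

View pics/car.png

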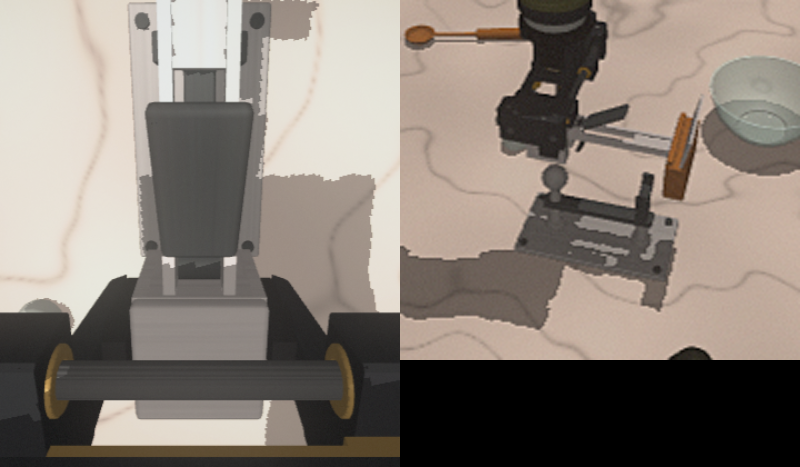

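The wrist half shows the socket held between the pads (top far edge at about (220..340,268) px), with the bar in line with the mount's plate. The side half shows the holder level above the ball. I check pitch and lateral alignment by projection.

Run:
```python
from h import *
np.set_printoptions(precision=1,suppress=True)
z=np.load("pics/w_car.npz"); c=(z["K"],z["e"],z["R"],None)
s=r.get_state();Rt=R.from_quat(s["eef_rot"]).as_matrix();p=s["tool_pos"]
yaw=np.degrees(np.arctan2(Rt[1,0],Rt[0,0]));print("yaw",yaw)
pts={"tfl":(.023,.023,.052),"tfr":(.023,-.023,.052),"tnl":(-.023,.023,.052),"tnr":(-.023,-.023,.052),"barL":(.10,.012,.04),"barR":(.10,-.012,.04),"blk_b_near":(.138,-.045,0),"blk_b_far":(.162,-.045,0),"blk_t":(.138,-.045,.046)}
X=np.array(list(pts.values()))
for pit in (-4,0,4):
    # holder rotates about grasp point (x=.0077,z=.0339)
    G=np.array([.0077,0,.0339]); Y=R.from_euler("y",pit,degrees=True).apply(X-G)
    Ww=p+Rt@[0,0,.045]+R.from_euler("z",yaw,degrees=True).apply(Y)
    print(pit);u=proj("",Ww,c);v=proj("side",Ww)
    for n,a,b in zip(pts,u,v): print(n,a,(a-[100,0])*[1.111,1.112],"side",b,(b-[180,160])*2+[400,0])
```

```text
yaw -15.734216767471933
-4
tfl [216.8 282.2] [129.8 313.8] side [267.4 209. ] [574.8  98.1]
tfr [346.7 282.2] [274.1 313.8] side [261.7 221.7] [563.4 123.4]
tnl [224.4 377.9] [138.2 420.2] side [248.2 206.8] [536.5  93.5]
tnr [338.3 377.8] [264.7 420.1] side [241.8 219.2] [523.7 118.4]
barL [242.7  45.2] [158.5  50.2] side [299.5 220.2] [639.1 120.4]
barR [321.9  45.2] [246.5  50.3] side [297.2 227. ] [634.5 134.1]
blk_b_near [403.3 -62.4] [337.  -69.4] side [311.5 253.1] [663.1 186.1]
blk_b_far [ 412.8 -147.2] [ 347.5 -163.7] side [322.5 254.6] [685.1 189.2]
blk_t [ 466.4 -125.7] [ 407.  -139.8] side [311.5 237.2] [663.  154.3]
0
tfl [217.1 277.5] [130.1 308.5] side [267.9 209.5] [575.9  99. ]
tfr [346.4 277.4] [273.7 308.5] side [262.3 222.2] [564.5 124.3]
tnl [223.5 379.9] [137.2 422.4] side [248.7 206.1] [537.4  92.2]
tnr [339.4 379.8] [265.9 422.3] side [242.3 218.5] [524.6 117.1]
barL [244.6  45.5] [160.6  50.6] side [299.7 222.4] [639.4 124.9]
barR [319.6  45.5] [243.9  50.6] side [297.4 229.3] [634.8 138.6]
blk_b_near [394.8 -46.5] [327.5 -51.7] side [310.3 255.9] [660.7 191.7]
blk_b_far [ 401.4 -121.5] [ 334.9 -135.1] side [321.2 258. ] [682.4 196. ]
blk_t [ 449.6 -111. ] [ 388.4 -123.4] side [311.8 240.4] [663.5 160.9]
4
tfl [217.4 272.8] [130.5 303.4] side [268.5 210. ] [576.9  99.9]
tfr [346.  272.8] [273.3 303.3] side [262.8 222.6] [565.6 125.3]
tnl [222.5 381.5] [136.1 424.2] side [249.2 205.5] [538.4  91. ]
tnr [340.4 381.4] [267.1 424.1] side [242.8 217.9] [525.7 115.8]
barL [246.4  47.2] [162.6  52.5] side [299.6 224.6] [639.3 129.2]
barR [317.4  47.2] [241.5  52.5] side [297.3 231.5] [634.7 143. ]
blk_b_near [387.3 -31. ] [319.2 -34.5] side [308.9 258.5] [657.8 197.1]
blk_b_far [391.8 -97.8] [ 324.2 -108.8] side [319.6 261.2] [679.2 202.4]
blk_t [435.2 -96. ] [ 372.5 -106.7] side [311.7 243.6] [663.4 167.2]
```

Run:
```python
from h import *
im=cv2.imread("pics/wrist_car.png"); g=cv2.cvtColor(im,cv2.COLOR_BGR2GRAY).astype(int)
a=cv2.resize(im[215:395,200:360],(533,600),interpolation=cv2.INTER_CUBIC)
sd=cv2.imread("pics/side_car.png")[205:265,255:335]
b=cv2.resize(sd,(267,200),interpolation=cv2.INTER_CUBIC)
o=np.zeros((600,800,3),np.uint8);o[:,:533]=a;o[:200,533:]=b;cv2.imwrite("pics/car2.png",o)
for y in (10,30,45,60,80): 
    print(y,[int(x) for x in g[y,225:345:2]])
```

```text
10 [203, 202, 199, 204, 205, 203, 201, 201, 223, 229, 229, 229, 229, 229, 195, 230, 228, 229, 229, 229, 229, 230, 231, 229, 229, 228, 228, 227, 226, 229, 230, 230, 230, 230, 229, 228, 228, 226, 226, 226, 217, 229, 229, 228, 228, 228, 186, 120, 118, 121, 117, 120, 117, 116, 119, 119, 119, 116, 116, 109]
30 [203, 202, 200, 204, 205, 203, 105, 108, 154, 230, 231, 230, 230, 230, 231, 219, 230, 231, 231, 230, 231, 230, 230, 231, 230, 231, 229, 228, 228, 230, 231, 230, 231, 231, 230, 231, 230, 228, 227, 180, 231, 230, 230, 230, 230, 229, 112, 74, 74, 109, 119, 120, 119, 118, 123, 122, 119, 118, 113, 136]
45 [203, 202, 200, 201, 205, 204, 126, 107, 107, 231, 231, 231, 231, 231, 230, 148, 215, 231, 232, 231, 231, 231, 231, 231, 231, 231, 231, 230, 229, 231, 231, 231, 231, 231, 231, 230, 230, 230, 186, 144, 230, 230, 230, 229, 230, 229, 90, 75, 75, 117, 123, 122, 119, 122, 125, 171, 189, 188, 159, 207]
60 [202, 199, 198, 198, 203, 204, 201, 199, 198, 229, 232, 231, 231, 231, 232, 219, 231, 231, 231, 231, 232, 231, 231, 231, 232, 231, 231, 230, 229, 231, 232, 232, 231, 231, 231, 231, 230, 229, 230, 201, 230, 230, 230, 230, 230, 219, 121, 122, 125, 123, 124, 121, 121, 124, 125, 122, 190, 185, 182, 225]
80 [202, 199, 197, 194, 199, 201, 198, 198, 195, 223, 232, 232, 231, 231, 232, 169, 177, 199, 197, 195, 138, 101, 105, 104, 105, 104, 103, 103, 102, 103, 103, 101, 103, 99, 83, 125, 121, 122, 115, 208, 230, 230, 230, 230, 230, 176, 121, 122, 124, 123, 122, 122, 122, 126, 123, 170, 191, 168, 217, 226]
```

View pics/car2.png

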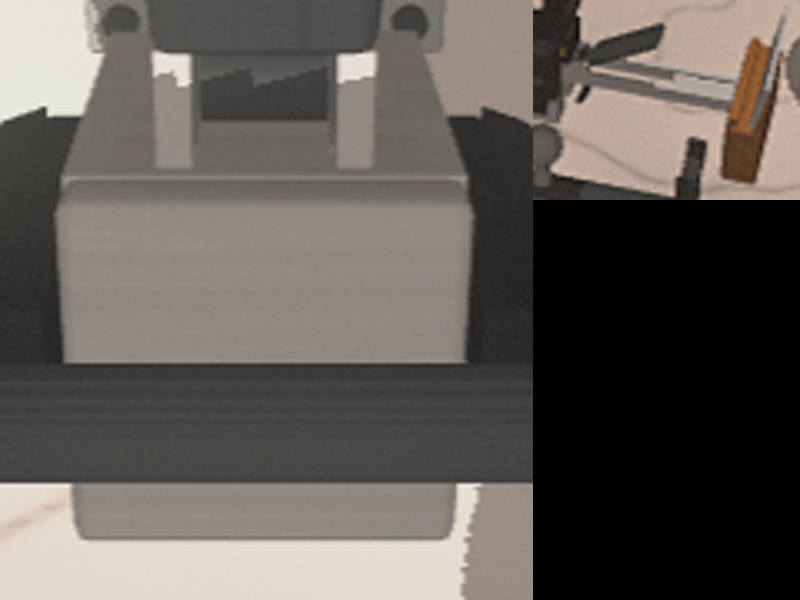

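The enlarged crop shows the socket's top centred at column 279.4 px. The plate's holes are also centred at 279.1 to 279.4, so the holder lines up with the mount in y and yaw, and the bar edges match zero pitch. I lower it to the ball's top.

Emit:
play_rows(translation=[[0, 0, 0.008], [0, 0, 0.012], [0, 0, 0.01], [0, 0, 0.004], [0, 0, 0.003], [0, 0, 0.003], [0, 0, 0.003], [0, 0, 0.003], [0, 0, 0]], delta_rot=[[0, 0, 0], [0, 0, 0], [0, 0, 0], [0, 0, 0], [0, 0, 0], [0, 0, 0], [0, 0, 0], [0, 0, 0], [0, 0, 0]], grip=[-1, -1, -1, -1, -1, -1, -1, -1, -1])

```text
clock: 11.0
tool_pos: [0.5094, -0.178, 0.1775]
eef_rot: [0.991, -0.134, -0.0, -0.0]
contact_force: [-0.3, -0.4, -5.5]
opening: 0.521
finger_force: 50.0
```

Emit:
play_rows(translation=[[0, 0, 0.003], [0, 0, 0.003], [0, 0, 0.003], [0, 0, 0.003], [0, 0, 0.003], [0, 0, 0.002], [0, 0, 0]], delta_rot=[[0, 0, 0], [0, 0, 0], [0, 0, 0], [0, 0, 0], [0, 0, 0], [0, 0, 0], [0, 0, 0]], grip=[-1, -1, -1, -1, -1, -1, -1])

```text
clock: 11.88
tool_pos: [0.5094, -0.178, 0.1606]
eef_rot: [0.991, -0.134, -0.0, 0.0]
contact_force: [0.6, 0.0, -5.2]
opening: 0.518
finger_force: 50.0
```

Emit:
play_rows(translation=[[0, 0, 0.0015], [0, 0, 0.0015], [0, 0, 0.0015], [0, 0, 0.0015], [0, 0, 0]], delta_rot=[[0, 0, 0], [0, 0, 0], [0, 0, 0], [0, 0, 0], [0, 0, 0]], grip=[-1, -1, -1, -1, -1])

```text
clock: 12.5
tool_pos: [0.5094, -0.1785, 0.1547]
eef_rot: [0.991, -0.135, -0.0, 0.0]
contact_force: [-0.5, -1.8, -3.9]
opening: 0.519
finger_force: 50.0
```

Emit:
play_rows(translation=[[0, 0, 0.001], [0, 0, 0.001], [0, 0, 0]], delta_rot=[[0, 0, 0], [0, 0, 0], [0, 0, 0]], grip=[-1, -1, -1])

```text
clock: 12.88
tool_pos: [0.5093, -0.1792, 0.1529]
eef_rot: [0.991, -0.135, 0.0, 0.001]
contact_force: [-0.8, -4.8, -2.0]
opening: 0.519
finger_force: 50.0
```

Emit:
play_rows(translation=[[0, 0, 0.001], [0, 0, 0.001], [0, 0, 0]], delta_rot=[[0, 0, 0], [0, 0, 0], [0, 0, 0]], grip=[-1, -1, -1])

```text
clock: 13.25
tool_pos: [0.5097, -0.1783, 0.1507]
eef_rot: [0.991, -0.134, 0.0, 0.0]
contact_force: [-1.4, -5.0, -1.1]
opening: 0.518
finger_force: 50.0
```

Emit:
play_rows(translation=[[0, 0.0008, 0], [0, 0, 0]], delta_rot=[[0, 0, 0], [0, 0, 0]], grip=[-1, -1])

```text
clock: 13.5
tool_pos: [0.5096, -0.1785, 0.1506]
eef_rot: [0.991, -0.134, 0.0, -0.0]
contact_force: [-0.7, -3.3, -1.1]
opening: 0.52
finger_force: 50.0
```

Emit:
play_rows(translation=[[0, 0, 0.001], [0, 0, 0.001], [0, 0, 0]], delta_rot=[[0, 0, 0], [0, 0, 0], [0, 0, 0]], grip=[-1, -1, -1])

```text
clock: 13.88
tool_pos: [0.5095, -0.1781, 0.1484]
eef_rot: [0.991, -0.134, 0.0, -0.0]
contact_force: [0.3, -1.7, -1.8]
opening: 0.518
finger_force: 50.0
```

Emit:
play_rows(translation=[[0, 0, 0.001], [0, 0, 0.001], [0, 0, 0]], delta_rot=[[0, 0, 0], [0, 0, 0], [0, 0, 0]], grip=[-1, -1, -1])

```text
clock: 14.25
tool_pos: [0.5091, -0.1785, 0.1463]
eef_rot: [0.991, -0.134, -0.0, -0.0]
contact_force: [0.0, -0.1, -3.7]
opening: 0.517
finger_force: 50.0
```

Emit:
play_rows(translation=[[0, 0, 0.001], [0, 0, 0.001], [0, 0, 0]], delta_rot=[[0, 0, 0], [0, 0, 0], [0, 0, 0]], grip=[-1, -1, -1])

```text
clock: 14.62
tool_pos: [0.5088, -0.1786, 0.1442]
eef_rot: [0.991, -0.134, -0.001, -0.0]
contact_force: [-0.7, 0.3, -6.0]
opening: 0.517
finger_force: 50.0
```

Emit:
play_rows(translation=[[0, 0, 0.001], [0, 0, 0.001], [0, 0, 0]], delta_rot=[[0, 0, 0], [0, 0, 0], [0, 0, 0]], grip=[-1, -1, -1])

```text
clock: 15.0
tool_pos: [0.5091, -0.1787, 0.1422]
eef_rot: [0.991, -0.134, -0.0, -0.0]
contact_force: [-0.4, 0.1, -10.3]
opening: 0.52
finger_force: 50.0
```

Emit:
play_rows(translation=[[0, 0, 0.001], [0, 0, 0.001], [0, 0, 0]], delta_rot=[[0, 0, 0], [0, 0, 0], [0, 0, 0]], grip=[-1, -1, -1])

```text
clock: 15.38
tool_pos: [0.5091, -0.1788, 0.141]
eef_rot: [0.991, -0.134, -0.0, 0.0]
contact_force: [-3.4, -0.3, -0.6]
opening: 0.517
finger_force: 50.0
```

Emit:
play_rows(translation=[[0, 0, 0.001], [0, 0, 0]], delta_rot=[[0, 0, 0], [0, 0, 0]], grip=[-1, -1])

```text
clock: 15.62
tool_pos: [0.5092, -0.1788, 0.1408]
eef_rot: [0.991, -0.134, 0.0, 0.0]
contact_force: [-5.1, 1.9, 7.7]
opening: 0.519
finger_force: 50.0
```

Emit:
play_rows(translation=[[0, 0, 0.001], [0, 0, 0]], delta_rot=[[0, 0, 0], [0, 0, 0]], grip=[-1, -1])

```text
clock: 15.88
tool_pos: [0.5092, -0.1788, 0.1407]
eef_rot: [0.991, -0.134, 0.0, 0.0]
contact_force: [-6.7, 1.3, 16.9]
opening: 0.513
finger_force: 50.0
```

Emit:
play_rows(translation=[[0, 0, -0.0015], [0, 0, 0], [0, 0, 0], [0, 0, 0], [0, 0, 0], [0, 0, 0]], delta_rot=[[0, 0, 0], [0, 0, 0], [0, 0, 0], [0, 0, 0], [0, 0, 0], [0, 0, 0]], grip=[-1, -1, 0.8, 0.8, 0.8, 0.8])

```text
clock: 16.62
tool_pos: [0.5096, -0.1789, 0.1402]
eef_rot: [0.991, -0.134, 0.0, 0.0]
contact_force: [-0.6, -1.2, -0.1]
opening: 0.899
finger_force: 0.0
```

Emit:
play_rows(translation=[[0, 0, -0.01], [0, 0, -0.02], [0, 0, -0.03], [0, 0, -0.03], [0, 0, -0.03], [0, 0, -0.02], [0, 0, 0], [0, 0, 0]], delta_rot=[[0, 0, 0], [0, 0, 0], [0, 0, 0], [0, 0, 0], [0, 0, 0], [0, 0, 0], [0, 0, 0], [0, 0, 0]], grip=[0.8, 0.8, 0.8, 0.8, 0.8, -1, -1, -1])

```text
clock: 17.62
tool_pos: [0.5089, -0.1787, 0.2798]
eef_rot: [0.991, -0.134, -0.0, -0.0]
contact_force: [-0.5, -0.5, 0.0]
opening: 0.58
finger_force: 0.0
```

Run:
```python
from h import *
np.set_printoptions(precision=4,suppress=True)
s=r.get_state(); print(s["q"],s["tool_pos"],s["eef_rot"],s["contact_force"],s["opening"],s["clock"])
w=r.snapshot("wrist"); sd=r.snapshot("side"); r.snapshot("top")
np.savez("pics/w_home.npz",**dict(zip("KeR",P("wrist")[:3])))
cv2.imwrite("pics/w_home.png",w);cv2.imwrite("pics/s_home.png",sd)
o=np.zeros((467,800,3),np.uint8);o[:,:400]=cv2.resize(w[:,100:460],(400,467));o[:360,400:]=cv2.resize(sd[180:300,220:353],(400,360),interpolation=cv2.INTER_CUBIC)
cv2.imwrite("pics/home.png",o)
M=np.array([.5018,-.1769,0]);Rz=R.from_euler("z",-15.5,degrees=True)
H=lambda X:M+[0,0,.062]+Rz.apply(np.atleast_2d(X))
for n,X in {"tfl":(.023,.023,.052),"tnr":(-.023,-.023,.052),"blk":(.138,-.045,0),"blkfar":(.162,-.045,0),"blktop":(.138,-.045,.046)}.items(): print(n,(proj("wrist",H(X))[0]-[100,0])*1.111,(proj("side",H(X))[0]-[220,180])*3+[400,0])
for th in (0.5,.6,.7,.8):
    t=np.array([34+61*np.cos(th)-4*np.sin(th),0,42+61*np.sin(th)+4*np.cos(th)])/1000
    print(th,(proj("wrist",H(t+[0,.012,0]))[0]-[100,0])*1.111,(proj("side",H(t+[0,-.012,0]))[0]-[220,180])*3+[400,0])
for c in ("top","side","wrist"): 
  for t in ("latch_pad","latch"): print(c,t,[(np.round(d["point"],3),round(d["confidence"],2)) for d in r.look_for(c,t)][:2])
```

```text
[ 0.2655  0.6057 -0.0215  1.8553  0.0195  0.6817 -1.6075] [ 0.5089 -0.1787  0.2798] [ 0.9909 -0.1343 -0.0004 -0.    ] [-0.5496 -0.4633  0.0389] 0.5802340702426168 17.625
tfl [166.0306 199.3557] [544.9242 166.8555]
tnr [233.2624 263.1464] [472.5066 194.8706]
blk [265.1025  21.708 ] [665.3738 301.1388]
blkfar [267.0447 -17.5648] [696.1262 307.3586]
blktop [278.0045   6.4787] [669.1779 259.8962]
0.5 [179.6182 100.357 ] [612.0332 189.5763]
0.6 [179.2677 107.1465] [607.728  183.9509]
0.7 [178.9528 115.0789] [602.767  178.5458]
0.8 [178.6808 124.065 ] [597.2009 173.4228]
top latch_pad []
top latch [(array([0.522, 0.44 , 0.04 ]), 0.2)]
side latch_pad [(array([ 0.559, -0.195,  0.124]), 0.7)]
side latch [(array([ 0.556, -0.193,  0.122]), 0.51), (array([ 0.374, -0.512,  0.029]), 0.4)]
wrist latch_pad []
wrist latch [(array([ 0.563, -0.192,  0.124]), 0.78)]
```

View pics/home.png

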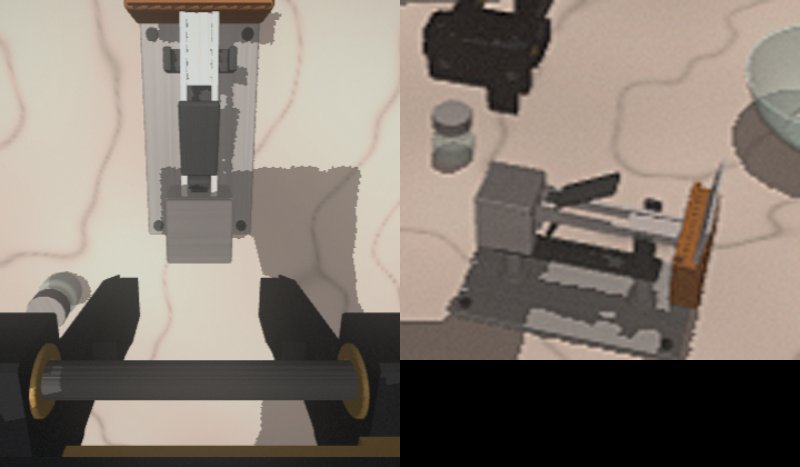

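The picture shows the holder home and level: the block's bottom corner is at (670,300) in the crop, against (665,301) predicted. The bar lies between the prongs, and the lever is still up at about 0.5 rad (its tip at row 100). Next I shut the fingers and press the lever.

Emit:
play_rows(translation=[[0.02, 0, 0], [0.02, 0, 0], [0.02, 0, 0], [0.01, 0, 0], [0, 0, 0], [0, 0, 0], [0, 0, 0.02], [0, 0, 0.02], [0, 0, 0.015], [0, 0, 0.008], [0, 0, 0]], delta_rot=[[0, 0, 0], [0, 0, 0], [0, 0, 0], [0, 0, 0], [0, 0, 0], [0, 0, 0], [0, 0, 0], [0, 0, 0], [0, 0, 0], [0, 0, 0], [0, 0, 0]], grip=[-1, -1, -1, -1, -1, -1, -1, -1, -1, -1, -1], squeeze=30)

```text
clock: 19.45
tool_pos: [0.5765, -0.1974, 0.2169]
eef_rot: [0.991, -0.134, -0.0, -0.0]
contact_force: [-0.3, 0.1, 0.1]
opening: 0.007
finger_force: 0.0
```

Emit:
play_rows(translation=[[0, 0, 0.003], [0, 0, 0.003], [0, 0, 0.003], [0, 0, 0.003], [0, 0, 0]], delta_rot=[[0, 0, 0], [0, 0, 0], [0, 0, 0], [0, 0, 0], [0, 0, 0]], grip=[-1, -1, -1, -1, -1])

```text
clock: 20.08
tool_pos: [0.5766, -0.1974, 0.2049]
eef_rot: [0.991, -0.134, -0.0, -0.0]
contact_force: [0.0, 0.8, -0.4]
opening: 0.008
finger_force: 0.0
```

Emit:
play_rows(translation=[[0, 0, 0.003], [0, 0, 0.003], [0, 0, 0.003], [0, 0, 0]], delta_rot=[[0, 0, 0], [0, 0, 0], [0, 0, 0], [0, 0, 0]], grip=[-1, -1, -1, -1])

```text
clock: 20.58
tool_pos: [0.579, -0.1981, 0.1973]
eef_rot: [0.991, -0.134, 0.003, 0.0]
contact_force: [4.0, -0.8, 3.6]
opening: -0.0
finger_force: 2.0
```

Emit:
play_rows(translation=[[0, 0, 0.003], [0, 0, 0.003], [0, 0, 0]], delta_rot=[[0, 0, 0], [0, 0, 0], [0, 0, 0]], grip=[-1, -1, -1])

```text
clock: 20.95
tool_pos: [0.5775, -0.1976, 0.1907]
eef_rot: [0.991, -0.134, 0.001, 0.0]
contact_force: [0.7, -0.6, 4.1]
opening: 0.006
finger_force: 1.3
```

Emit:
play_rows(translation=[[0, 0, 0.002], [0, 0, 0.002], [0, 0, 0]], delta_rot=[[0, 0, 0], [0, 0, 0], [0, 0, 0]], grip=[-1, -1, -1])

```text
clock: 21.32
tool_pos: [0.5766, -0.1974, 0.186]
eef_rot: [0.991, -0.134, -0.0, -0.0]
contact_force: [2.3, -1.0, 3.6]
opening: 0.005
finger_force: 1.4
```

Emit:
play_rows(translation=[[0, 0, 0.002], [0, 0, 0.002], [0, 0, 0]], delta_rot=[[0, 0, 0], [0, 0, 0], [0, 0, 0]], grip=[-1, -1, -1])

```text
clock: 21.7
tool_pos: [0.5766, -0.1974, 0.1819]
eef_rot: [0.991, -0.134, -0.0, -0.0]
contact_force: [1.7, 0.0, 3.1]
opening: 0.003
finger_force: 1.5
```

Emit:
play_rows(translation=[[0, 0, 0.002], [0, 0, 0.002], [0, 0, 0]], delta_rot=[[0, 0, 0], [0, 0, 0], [0, 0, 0]], grip=[-1, -1, -1])

```text
clock: 22.08
tool_pos: [0.5767, -0.1974, 0.178]
eef_rot: [0.991, -0.134, -0.0, -0.0]
contact_force: [1.2, -1.1, 3.3]
opening: 0.006
finger_force: 1.6
```

Emit:
play_rows(translation=[[0, 0, 0.0015], [0, 0, 0.0015], [0, 0, 0]], delta_rot=[[0, 0, 0], [0, 0, 0], [0, 0, 0]], grip=[-1, -1, -1])

```text
clock: 22.45
tool_pos: [0.5767, -0.1974, 0.1751]
eef_rot: [0.991, -0.134, -0.0, 0.0]
contact_force: [2.6, -0.8, 3.5]
opening: 0.001
finger_force: 1.8
```

Emit:
play_rows(translation=[[0, 0, 0.001], [0, 0, 0.001], [0, 0, 0]], delta_rot=[[0, 0, 0], [0, 0, 0], [0, 0, 0]], grip=[-1, -1, -1])

```text
clock: 22.82
tool_pos: [0.5768, -0.1975, 0.1731]
eef_rot: [0.991, -0.134, 0.0, 0.0]
contact_force: [1.9, -1.5, 3.3]
opening: 0.004
finger_force: 1.9
```

Emit:
play_rows(translation=[[0, 0, 0.001], [0, 0, 0]], delta_rot=[[0, 0, 0], [0, 0, 0]], grip=[-1, -1])

```text
clock: 23.08
tool_pos: [0.5769, -0.1975, 0.1722]
eef_rot: [0.991, -0.134, 0.0, 0.0]
contact_force: [3.2, -0.7, 4.2]
opening: 0.005
finger_force: 2.1
```

Emit:
play_rows(translation=[[0, 0, 0.001], [0, 0, 0]], delta_rot=[[0, 0, 0], [0, 0, 0]], grip=[-1, -1])

```text
clock: 23.32
tool_pos: [0.5769, -0.1975, 0.1719]
eef_rot: [0.991, -0.134, 0.0, 0.0]
contact_force: [2.0, -0.6, 9.7]
opening: -0.001
finger_force: 4.6
```

Emit:
play_rows(translation=[[0, 0, 0.0005], [0, 0, 0]], delta_rot=[[0, 0, 0], [0, 0, 0]], grip=[-1, -1])

```text
clock: 23.58
tool_pos: [0.5769, -0.1975, 0.1718]
eef_rot: [0.991, -0.134, 0.0, 0.0]
contact_force: [1.8, -0.1, 12.3]
opening: 0.004
finger_force: 6.1
```

The lever met its stop at TCP z = 0.1718, where 0.172 was expected for flat. I lift off and check.

Emit:
play_rows(translation=[[0, 0, -0.005], [0, 0, -0.02], [0, 0, -0.03], [0, 0, -0.03], [-0.01, 0, -0.02], [-0.02, 0, 0], [-0.02, 0, 0], [-0.01, 0, 0], [0, 0, 0], [0, 0, 0]], delta_rot=[[0, 0, 0], [0, 0, 0], [0, 0, 0], [0, 0, 0], [0, 0, 0], [0, 0, 0], [0, 0, 0], [0, 0, 0], [0, 0, 0], [0, 0, 0]], grip=[-1, -1, -1, -1, -1, -1, -1, -1, -1, -1])

```text
clock: 24.82
tool_pos: [0.5194, -0.1816, 0.2755]
eef_rot: [0.991, -0.134, 0.0, 0.0]
contact_force: [0.8, -0.2, 0.3]
opening: 0.007
finger_force: 0.0
```

Run:
```python
from h import *
np.set_printoptions(precision=4,suppress=True)
s=r.get_state(); print(s["tool_pos"],s["contact_force"],s["clock"])
w=r.snapshot("wrist"); sd=r.snapshot("side")
o=np.zeros((467,800,3),np.uint8);o[:,:400]=cv2.resize(w[:,100:460],(400,467));o[:360,400:]=cv2.resize(sd[180:300,220:353],(400,360),interpolation=cv2.INTER_CUBIC)
cv2.imwrite("pics/end.png",o)
M=np.array([.5018,-.1769,0]);Rz=R.from_euler("z",-15.5,degrees=True)
H=lambda X:M+[0,0,.062]+Rz.apply(np.atleast_2d(X))
for n,X in {"tfl":(.023,.023,.052),"blk":(.138,-.045,0)}.items(): print(n,(proj("wrist",H(X))[0]-[100,0])*1.111,(proj("side",H(X))[0]-[220,180])*3+[400,0])
for th in (0.,.1,.2):
    t=np.array([34+61*np.cos(th)-4*np.sin(th),0,42+61*np.sin(th)+4*np.cos(th)])/1000
    print(th,(proj("wrist",H(t+[0,.012,0]))[0]-[100,0])*1.111,(proj("side",H(t+[0,-.012,0]))[0]-[220,180])*3+[400,0])
```

```text
[ 0.5194 -0.1816  0.2755] [ 0.7745 -0.1883  0.265 ] 24.825
tfl [166.0837 217.5015] [544.9242 166.8555]
blk [265.0831  39.1594] [665.3738 301.1388]
0.0 [181.7139 103.8289] [622.5715 218.7804]
0.1 [181.2958 105.1247] [621.9933 213.0071]
0.2 [180.878  107.5446] [620.6401 207.1378]
```

View pics/end.png

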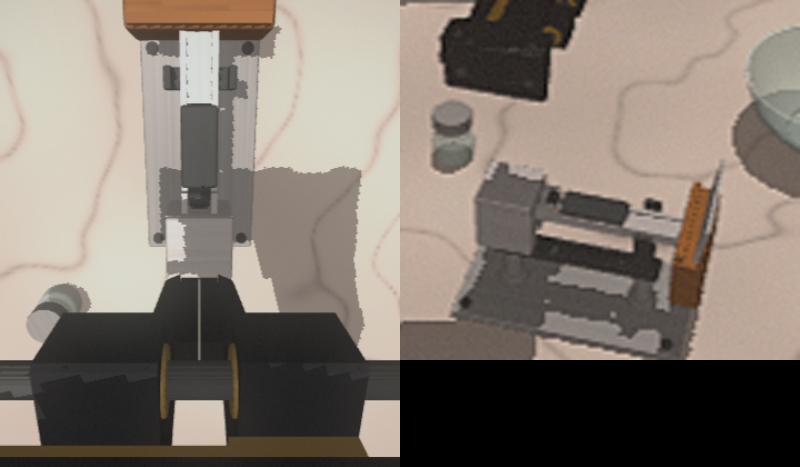

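The lever now lies flat along the bar: its end is at (622,218) in the side crop, exactly where angle 0 should be. The holder is still home and level, and the robot is clear.

```bash
python3 -c "
from plant import r
print(r.finish_job())"
```

```text
the job is handed in; nothing more can be done
None
```

The recipe holder is hitched: its socket is home on the ball, the bar lies between the prongs and the lever is pressed flat. I handed the job in at about 25 s; the wrist force peaked at about 17 N in the readings while seating it.

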